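# Post the rejected plate through the slot of the reject box

### The arm

A 7-joint arm with a two-finger parallel gripper is mounted at the origin on the work surface. World frame = base frame: x ahead of the robot, y to its left, z up, the work surface at z = 0. Lengths are in m, angles in rad, forces in N, time in s.
With the tool pointing down it reaches from about 0.425 to 0.95 m from the base axis. Payload 4.7 kg.
Tool frame: the origin (TCP) lies on the centre line of the jaws, within the pads' length; the fingertips stand 22 mm ahead of it and the grasp point (between the pads) lies 3 mm ahead of it; x points along the fingers, z is the direction in which the jaws open and shut, and the axes are right-handed (so a half turn about x gives the same grasp; the last joint's range is limited). The gripper opens to 87 mm and grips with 3 to 60 N. Pads are 19 mm wide; open, the fingers measure 117 mm over their backs; the gripper's body (75 mm by 190 mm) begins 51 mm behind the grasp point.
Start: joints at [1.257, 0.469, -0.049, 1.532, 0.024, 1.141, -0.082], TCP at [0.19, -0.648, 0.245] pointing down, gripper open.
Joint ranges: [-2.59, 2.59], [-0.33, 1.99], [-1.39, 1.29], [0.1, 2.45], [-1.04, 4.18], [0.21, 1.99], [-2.66, 2.66]. Speed limits (rad/s): [2.57, 2.57, 3.14, 3.14, 3.14, 3.14, 3.14].

### API

Orientations are given as a rotation vector (axis times angle).
In Python, from workcell import robot, claw, ik, readout, capture, job_done gives the robot as it stands. Calls block until the motion is done:
- robot.move_pose(position, orientation): joint-space move of the TCP to a pose.
- robot.line_to(position, v=0.15, rotation=None, force_limit=None): straight line of the TCP; rotation=None keeps the orientation; v is the mean speed in m/s. With force_limit (N) it stops when the force on the tool has changed by that much, and returns True; else False.
- robot.movej(angles): joint-space move.
- claw.command_gripper(opening, newtons=None): finger opening in m; newtons is the grip in N (None keeps the last); returns when the fingers have stopped.
- robot.dwell(seconds).
- ik(position, orientation): joint angles nearest the present ones, or None.
- readout.read_state(): the state.
- capture(name): name is "scene" or "side" or "wrist"; returns a dict with "frame" (480x640x3 uint8, red, green, blue), "z_map" (480x640 float32, m along the optical axis (not along the pixel's ray), 0 where there is no reading), "mtx" (3x3 intrinsics, pixels), "k1" (the pictures are not rectified: a ray, as slopes to the right and down, at radius r is drawn at 1 + k1 r^2 times it, then the intrinsics apply), "R" (3x3) and "t" (3): a world point X has camera coordinates R X + t. Camera axes: x right, y down, z forward; pixel columns grow to the right and rows downward; lengths in m; the calibration is good to about 2 mm. A picture is of the moment at which its call begins.
A pose or a line that the arm cannot do raises robot.MotionError and nothing moves.
- job_done(): hands the job in, once; it reports no verdict.
The state is a dict: "time_s": time; "qpos": joint angles; "joint_vel": joint speeds; "effort": joint torques, N m; "ee_pos": TCP position; "tool_rot": TCP orientation; "force": force on the tool from outside, world axes, zero at the start; "moment": the same for the moment, N m; "gripper_width": finger opening in m.
Only numpy, scipy, OpenCV 4.12 (cv2) and the standard library are available. Lean on these libraries where they do the work, as an engineer would, in place of code of your own. Each camera call takes 0.05 s, during which the arm holds its last target. There are 200 camera calls.

### The job

Take the plain flat steel plate (the one without fins) out of its groove in the rack and post it upright through the narrow slot in the top of the grey reject box: feel for the slot gently, never pressing or ramming hard, keep hold of the plate and push it down past the stiff flap under the slot until it is well over half way in, then let go so that it falls inside. Leave the two finned heat sinks in the rack and everything else on the bench where it is.

Things in the scene. Friction and masses are not known exactly. Their poses are not given: they have to be found in the camera images.
- plate: the rejected plate: plain flat steel, 70 mm long (its x), 8 mm thick (its y), 90 mm tall (its z), about 0.35 kg, standing upright on its 70 x 8 mm edge in one of the rack's three grooves (any of them). Origin: centre of its lower edge
- plate_top (a point): centre of the plate's upper edge, 90 mm above its origin
- rack: fixed black plastic rack 92 x 216 mm (its x, y), 24 mm high, with three grooves running along its x, at y = -72, 0 and +72 mm; a groove is 74 mm long inside, 11 mm wide and 16 mm deep (its floor 8 mm above the bench). Origin: centre of the underside
- heatsink_a: finned aluminium heat sink, bystander, standing in another groove of the rack: 70 x 8 x 90 mm web with six fins 26 mm wide across (its y), 2.5 mm thick, from 31 mm above its origin upwards. Origin: centre of its lower edge. Must stay in place
- heatsink_b: as heatsink_a, in the remaining groove
- reject_box: fixed grey box, window on its +x side, 150 x 180 mm (its x, y), 140 mm high, inner floor at 4 mm. On top a rigid bare steel cover 120 x 136 x 6 mm, its upper face 140 mm above the bench (the rim around it 6 mm lower), with one slot along the box's x: 84 mm long, 11 mm wide, right through. The cover is screwed in long holes and sits differently every time: see slot_ref. Origin: centre of the underside
- slot_ref (a point): point at the height of the cover's upper face, at x = 0, y = -15.5 mm of the box: not the slot. The slot's centre lies 3 to 28 mm from here towards the box's +y (x the same); where is not measured and must be felt or seen. The cover is flat and smooth on both sides of the slot (over 60 mm to the -y side) and can be slid upon
- flap (a joint): black flap closing the slot from below, its face 11 mm under the cover's upper face, hinged along the slot's -y side; 0 shut, 1.57 straight down. Stiff hinge, stays where left: the plate's lower edge must press with about 10 to 12 N (its own weight included) to start it, less as it opens; it reaches 45 mm down (1.3 to 1.5 with the plate beside it). A plate 55 mm below the cover's face falls freely when released
- screwdriver: screwdriver lying at the far side of the bench, bystander
- transistor_a: small power transistor lying on the bench between rack and box, 16 x 16 x 5 mm body with a metal tab and three legs, bystander
- transistor_b: as transistor_a
- mug: white mug at the left of the bench, 80 mm wide, 95 mm high, bystander

How it is judged:
By the outcome, as a careful person would: the job done as asked, in the order asked, and still so for the second after the job is handed in, with the robot touching nothing.
It also fails if it takes over 58 s, if anything falls off the work surface, if the arm or the gripper's body presses on something with over 40 N, if the wrist force passes 120 N, or if a joint passes its speed limit or range.

## Working session

There is one attempt and no reset: what is moved stays moved. The work goes in short steps, each a Python script; the robot and the scene stay as the last script left them, time stands still between calls to the robot, and variables do not carry over. Pictures are saved under pics/ and viewed, about 8 in all and at most 12, crops included, and the job is handed in when it is done.

```bash
ls; mkdir -p pics; cat > h.py <<'E'
import numpy as np, cv2
from workcell import robot, claw, ik, readout, capture, job_done
def snap(n,f):
    c=capture(n); np.savez(f'pics/{f}.npz',**c); cv2.imwrite(f'pics/{f}.png',c['frame'][:,:,::-1]); return c
def load(f): return dict(np.load(f'pics/{f}.npz'))
def cloud(c):
    K=c['mtx'];k=float(c['k1']); D=np.array([k,0,0,0,0.])
    v,u=np.mgrid[0:480,0:640]
    p=cv2.undistortPoints(np.stack([u,v],-1).reshape(-1,1,2).astype(float),K,D).reshape(480,640,2)
    z=c['z_map'][...,None]; P=np.concatenate([p*z,z],-1)
    W=(P-c['t'])@c['R']; W[c['z_map']==0]=np.nan; return W
def ray(c,u,v,z):
    p=cv2.undistortPoints(np.array([[[u,v]]],float),c['mtx'],np.array([float(c['k1']),0,0,0,0])).ravel()
    R=c['R'];o=-R.T@c['t'];d=R.T@np.r_[p,1]; return o+d*(z-o[2])/d[2]
def st():
    s=readout.read_state(); print('t%.2f'%s['time_s'],'p',np.round(s['ee_pos'],4),'rv',np.round(s['tool_rot'],3),'F',np.round(s['force'],1),'M',np.round(s['moment'],2),'w%.4f'%s['gripper_width']); return s
E
python3 - <<'E'
from h import *
a=snap('scene','s0');b=snap('side','d0');st()
for c in(a,b): print(c['mtx'],c['k1'],-c['R'].T@c['t'],c['R'])
E
```

```text
pics
t0.10 p [ 0.1895 -0.6473  0.2436] rv [ 0.998  1.332 -0.996] F [ 0.8 -0.2  0.9] M [ 0.01 -0.   -0.08] w0.0868
[[458.39611976   0.         314.25428375]
 [  0.         458.39611976 250.04278189]
 [  0.           0.           1.        ]] -0.0829163388588806 [1.16697553 0.57861523 0.79263373] [[-0.59351328  0.80482362  0.00096082]
 [ 0.55835734  0.41261713 -0.71971118]
 [-0.57963701 -0.42662167 -0.69427292]]
[[465.37246119   0.         316.3757948 ]
 [  0.         465.37246119 244.99452634]
 [  0.           0.           1.        ]] -0.019790669362480893 [ 0.56530817 -0.69165366  1.04664154] [[ 0.99967455 -0.02019836 -0.01558275]
 [-0.02541892 -0.73688684 -0.67553806]
 [ 0.00216204  0.6757143  -0.73716044]]
```

View pics/s0.png

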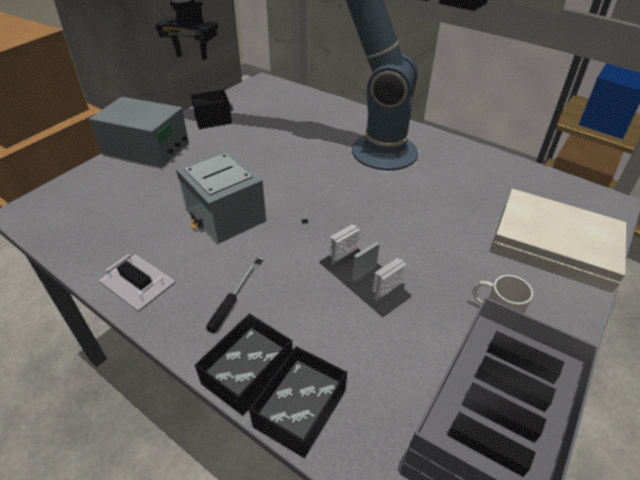

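View pics/d0.png

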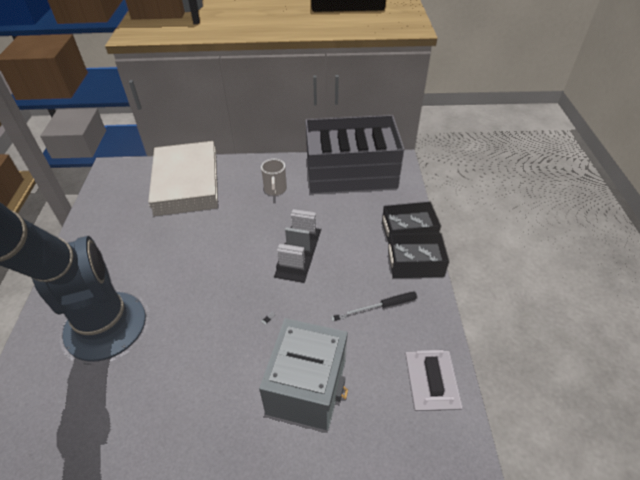

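The plate is in the middle groove: (367,262) in the scene view, (298,237) in the side view. The slot shows in both views, at about (216,173) in the scene and (305,357) in the side. Next I'll measure both and look at enlarged crops.

```bash
python3 - <<'E'
from h import *
a=load('s0');b=load('d0')
for n,c,rb,rp in(('s',a,(170,270,145,245),(310,415,215,315)),('d',b,(255,355,315,430),(265,330,200,285))):
    W=cloud(c)
    S=W[rb[2]:rb[3],rb[0]:rb[1]].reshape(-1,3); 
    T=S[abs(S[:,2]-.138)<.008]; print(n,'cover z',np.median(T[:,2]),len(T),cv2.minAreaRect(T[:,:2].astype(np.float32)*1000))
    T=S[(S[:,2]>.02)]; print(' box',cv2.minAreaRect(T[:,:2].astype(np.float32)*1000))
    S=W[rp[2]:rp[3],rp[0]:rp[1]].reshape(-1,3)
    T=S[(S[:,2]>.04)]; 
    _,lab,cen=cv2.kmeans(T[:,:2].astype(np.float32),3,None,(3,50,1e-5),5,2)
    for i in range(3):
        Q=T[lab.ravel()==i]; print(' cl',cen[i],len(Q),Q[:,2].max(),cv2.minAreaRect(Q[:,:2].astype(np.float32)*1000))
    T=S[(S[:,2]>.012)&(S[:,2]<.03)]; print(' rack',cv2.minAreaRect(T[:,:2].astype(np.float32)*1000))
f=lambda n,x,y,w,h,s:cv2.resize(cv2.imread(f'pics/{n}.png')[y:y+h,x:x+w],None,fx=s,fy=s,interpolation=cv2.INTER_CUBIC)
cv2.imwrite('pics/c1.png',np.vstack([np.hstack([f('s0',175,145,100,75,4),f('s0',315,220,100,75,4)]),np.hstack([f('d0',260,320,100,75,4),f('d0',255,205,100,75,4)])]))
E
```

```text
s cover z 0.1375183365632363 2467 ((539.224365234375, -185.85458374023438), (187.82492065429688, 153.44091796875), 74.6858901977539)
 box ((509.43707275390625, -322.2896728515625), (469.92095947265625, 167.3540496826172), 74.89078521728516)
 cl [0.54144156 0.3146316 ] 719 0.10266762998900374 ((533.4744873046875, 311.83734130859375), (28.539958953857422, 72.44993591308594), 74.89068603515625)
 cl [0.50467515 0.17671615] 672 0.09979880734215826 ((498.8570861816406, 173.5995635986328), (30.997255325317383, 71.81809997558594), 76.7716293334961)
 cl [0.5197586  0.24459352] 502 0.0987408710809047 ((516.4064331054688, 243.54632568359375), (11.83432388305664, 72.06637573242188), 75.20413208007812)
 rack ((516.0337524414062, 244.98892211914062), (177.23245239257812, 94.15951538085938), 76.7242202758789)
d cover z 0.13811095106363375 5084 ((535.79833984375, -188.44586181640625), (183.6973419189453, 151.0799102783203), 74.20783233642578)
 box ((543.2925415039062, -190.88473510742188), (184.23492431640625, 166.8866424560547), 74.26871490478516)
 cl [0.5135855  0.23698331] 376 0.10265324486933895 ((513.3192749023438, 239.19342041015625), (15.62106990814209, 71.31877136230469), 74.6302719116211)
 cl [0.49602023 0.1638998 ] 504 0.10133124740167475 ((495.5044250488281, 169.4822540283203), (32.46553039550781, 71.637939453125), 74.77995300292969)
 cl [0.53121996 0.30327353] 435 0.10112381448583656 ((530.410400390625, 308.2780456542969), (30.912076950073242, 71.64952850341797), 76.1075439453125)
 rack ((510.7713623046875, 231.16268920898438), (190.10740661621094, 91.79395294189453), 76.07196044921875)
```

View pics/c1.png

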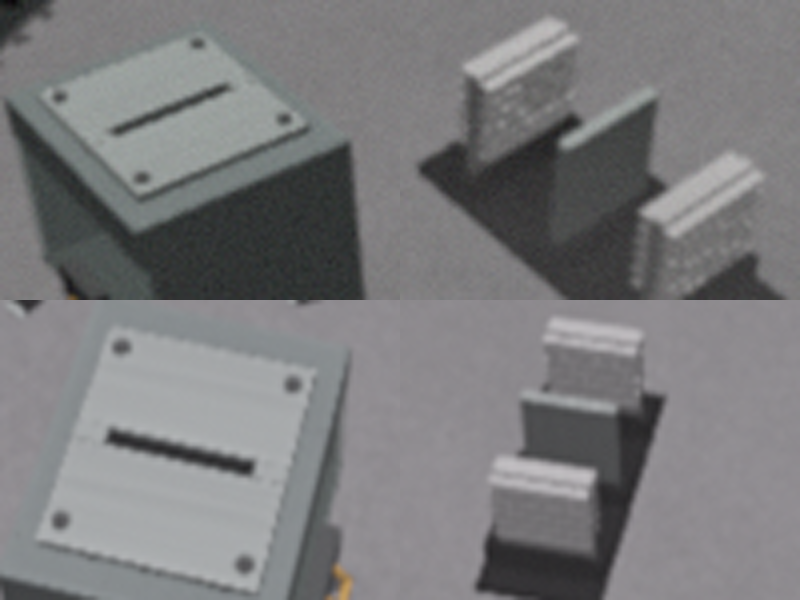

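```bash
python3 - <<'E'
from h import *
a=load('s0');b=load('d0')
def seg(n,c,p,q,z):
    P,Q=ray(c,*p,z),ray(c,*q,z)
    if P[0]>Q[0]: P,Q=Q,P
    d=Q-P; print(n,'mid',np.round((P+Q)/2,4),'len %.4f ang %.2f'%(np.hypot(*d[:2]),np.degrees(np.arctan2(d[1],d[0]))))
seg('plate s',a,(355.6,255.5),(378.75,243.3),.098)
seg('plate d',b,(285,229.25),(309.3,232),.098)
seg('slot s',a,(203,178),(232.5,167),.14)
seg('slot d',b,(286.75,354),(323.5,362),.14)
# cover outline corners
A=[(-.5+p[0]/4+175,p[1]/4+145) for p in((43,92),(198,33),(310,127),(140,198))]
B=[(p[0]/4+260,(p[1]-300)/4+320) for p in((110,325),(316,372),(260,592),(37,543))]
for c,C in((a,A),(b,B)):
    P=np.array([ray(c,*p,.14)[:2] for p in C]); print(np.round(P.mean(0),4),cv2.minAreaRect(P.astype(np.float32)*1000))
# tool orientation candidates
from scipy.spatial.transform import Rotation as R
s=readout.read_state(); print(R.from_rotvec(s['tool_rot']).as_matrix().round(3))
for yaw in(-15,):
    for sg in(1,-1):
        y=np.radians(yaw+90); z=sg*np.array([np.cos(y),np.sin(y),0]); x=np.array([0,0,-1.]); M=np.c_[x,np.cross(z,x),z]
        rv=R.from_matrix(M).as_rotvec(); print(sg,rv)
        for p in((.515,.242,.2),(.515,.242,.07),(.537,-.187,.3),(.537,-.187,.13)): 
            q=ik(p,rv); print(p,None if q is None else np.round(q,2))
E
```

```text
plate s mid [0.5161 0.2439 0.098 ] len 0.0664 ang -18.05
plate d mid [0.5143 0.2353 0.098 ] len 0.0706 ang -10.94
slot s mid [ 0.54   -0.1827  0.14  ] len 0.0823 ang -18.13
slot d mid [ 0.5366 -0.1914  0.14  ] len 0.0824 ang -15.16
[ 0.5407 -0.1832] ((541.2910766601562, -183.4332275390625), (138.33689880371094, 117.95820617675781), 73.97035217285156)
[ 0.5372 -0.1921] ((537.623046875, -191.62445068359375), (137.17401123046875, 120.68557739257812), 75.05494689941406)
[[-0.001  0.96   0.281]
 [ 0.002  0.281 -0.96 ]
 [-1.    -0.    -0.002]]
1 [-1.01420581  1.32173874  1.01420581]
(0.515, 0.242, 0.2) [ 0.25  0.56 -1.05  1.8   0.54  1.11  0.32]
(0.515, 0.242, 0.07) [ 0.19  0.74 -0.99  1.9   0.78  0.94  0.13]
(0.537, -0.187, 0.3) [ 0.85  0.34 -0.75  1.69  0.25  1.21  1.35]
(0.537, -0.187, 0.13) [ 0.78  0.52 -0.69  1.87  0.42  0.9   1.2 ]
-1 [ 1.39939633  1.07379457 -1.39939633]
(0.515, 0.242, 0.2) [-0.78  0.35  0.33  1.86 -0.14  0.96 -2.21]
(0.515, 0.242, 0.07) [-0.77  0.53  0.33  1.96 -0.26  0.7  -2.11]
(0.537, -0.187, 0.3) [ 0.48  0.27 -0.27  1.71  0.08  1.18 -1.64]
(0.537, -0.187, 0.13) [ 0.41  0.43 -0.19  1.89  0.11  0.82 -1.67]
```

The two fixed cameras disagree by about 8 mm in y, so I'll measure again from the wrist camera over each target.

```bash
cat >> h.py <<'E'
from scipy.spatial.transform import Rotation as Ro
def rv(yaw):
    y=np.radians(yaw-90); z=np.array([np.cos(y),np.sin(y),0]); x=np.array([0,0,-1.]); return Ro.from_matrix(np.c_[x,np.cross(z,x),z]).as_rotvec()
E
python3 - <<'E'
from h import *
o=rv(-15.3)
robot.move_pose((.538,-.187,.36),o); a=snap('wrist','w1');st()
robot.move_pose((.515,.240,.30),o); b=snap('wrist','w2');st()
claw.command_gripper(.04,50);st()
print(a['mtx'],a['k1'],-a['R'].T@a['t'],a['R'].round(3),-b['R'].T@b['t'])
i=[cv2.resize(cv2.imread(f'pics/{n}.png'),(400,300),interpolation=cv2.INTER_AREA) for n in('w1','w2')]
cv2.imwrite('pics/w12.png',np.hstack(i))
E
```

```text
t2.27 p [ 0.5377 -0.1882  0.3597] rv [ 1.404  1.07  -1.405] F [ 0.2 -0.4  0.1] M [ 0.05 -0.03 -0.02] w0.0872
t3.91 p [0.5159 0.2384 0.3   ] rv [ 1.405  1.068 -1.405] F [0.5 0.7 0.3] M [0.06 0.03 0.02] w0.0871
t4.93 p [0.515 0.24  0.3  ] rv [ 1.403  1.071 -1.403] F [0.2 0.6 0.5] M [0.09 0.04 0.04] w0.0401
[[375.08062201   0.         315.33612104]
 [  0.         375.08062201 245.77212142]
 [  0.           0.           1.        ]] -0.0817090086330159 [ 0.61013234 -0.20806453  0.50027795] [[-0.266 -0.964  0.   ]
 [-0.928  0.256  0.272]
 [-0.262  0.072 -0.962]] [0.58824477 0.21857915 0.44063464]
```

View pics/w12.png

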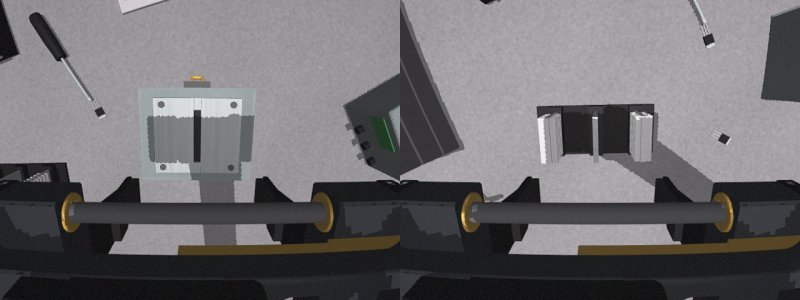

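The left half shows the box from above with the slot at about (315,176–258) in full-size pixels. The right half shows the plate edge-on between the two heat sinks at about (313,187–259).

```bash
python3 - <<'E'
import cv2,numpy as np
f=lambda n,x,y,w,h,s:cv2.resize(cv2.imread(f'pics/{n}.png')[y:y+h,x:x+w],None,fx=s,fy=s,interpolation=cv2.INTER_CUBIC)
cv2.imwrite('pics/w12c.png',np.hstack([f('w1',215,130,200,150,2)[:, :],f('w2',213,155,200,150,2)]))
cv2.imwrite('pics/w12c.png',np.hstack([f('w1',265,160,100,140,4),f('w2',263,160,100,140,4)]))
E
```

```text
(no output)
```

View pics/w12c.png

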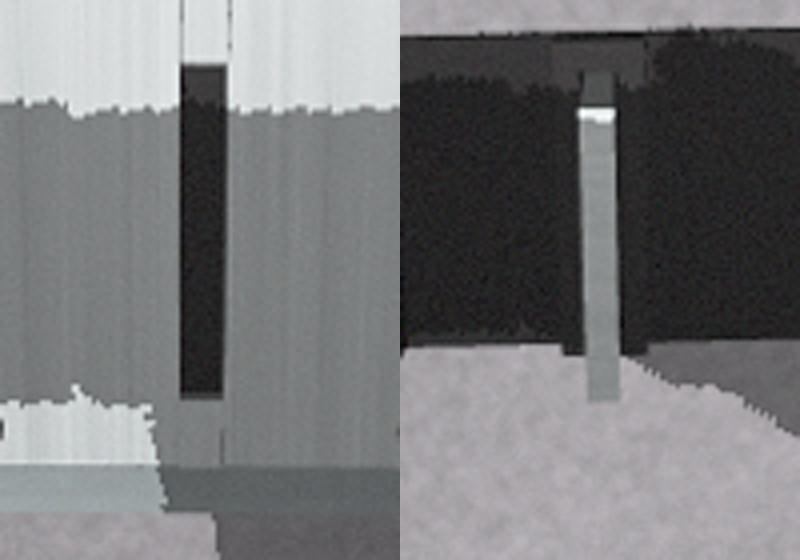

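```bash
python3 - <<'E'
from h import *
for n,ox,z,c in(('w1',265,.14,[(180,65),(227,65),(224,398),(180,398)]),('w2',163,.098,[(579,108),(615,108),(620,402),(587,402)])):
    C=load(n); P=np.array([ray(C,x/4+ox-.4,y/4+160-.4,z)[:2] for x,y in c])
    d=(P[0]+P[1]-P[2]-P[3])/2; print(n,P.mean(0).round(4),'len %.4f w %.4f %.4f ang %.2f'%(np.hypot(*d),np.hypot(*(P[0]-P[1])),np.hypot(*(P[2]-P[3])),np.degrees(np.arctan2(d[1],d[0]))))
E
```

```text
w1 [ 0.5385 -0.1884] len 0.0831 w 0.0112 0.0111 ang -15.68
w2 [0.5159 0.241 ] len 0.0703 w 0.0082 0.0079 ang -14.34
```

```bash
python3 - <<'E'
from h import *
o=rv(-14.5); x,y=.5159,.2410
robot.move_pose((x,y,.16),o)
print(robot.line_to((x,y,.091),v=.08,force_limit=6));st()
claw.command_gripper(.0,6);st()
claw.command_gripper(.0,50);st()
print(robot.line_to((x,y,.125),v=.05,force_limit=15));st()
snap('scene','s1')
c=cv2.imread('pics/s1.png')[150:330,240:480]; cv2.imwrite('pics/s1c.png',cv2.resize(c,None,fx=3,fy=3,interpolation=cv2.INTER_CUBIC))
E
```

```text
False
t6.57 p [0.5162 0.2413 0.0914] rv [ 1.394  1.079 -1.392] F [-0.1 -1.4  0.4] M [ 0.02  0.07 -0.02] w0.0403
t7.22 p [0.516  0.2411 0.0911] rv [ 1.393  1.079 -1.393] F [0.4 0.3 0.7] M [0.07 0.03 0.07] w0.0082
t7.43 p [0.516  0.2411 0.0911] rv [ 1.393  1.079 -1.393] F [-0.6 -1.2  1.6] M [0.13 0.04 0.02] w0.0079
False
t8.27 p [0.5157 0.2408 0.1249] rv [ 1.393  1.079 -1.394] F [ 0.3  0.7 -4.8] M [ 0.04  0.04 -0.06] w0.0078
```

View pics/s1c.png

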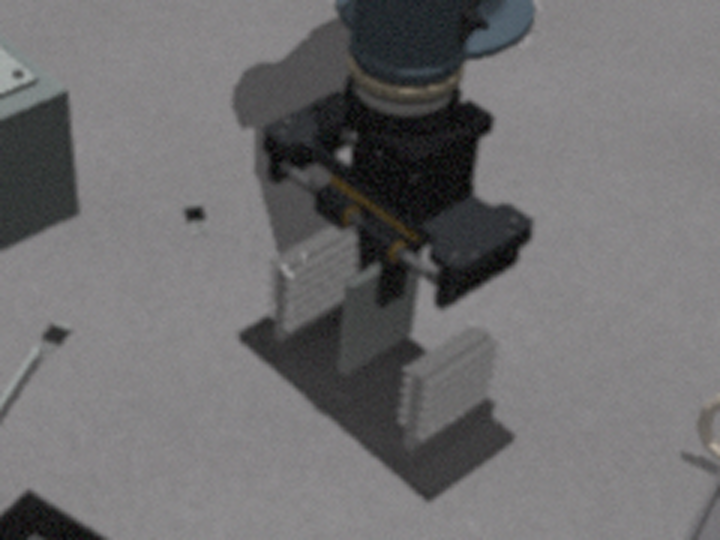

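The plate is held and rising clear of its groove, with both heat sinks in place. Next I'll carry it over the slot and feel downwards gently.

```bash
python3 - <<'E'
from h import *
robot.line_to((.5159,.241,.30),v=.2)
o=rv(-15.4)
robot.move_pose((.5385,-.1884,.30),o)
robot.line_to((.5385,-.1884,.235),v=.1); robot.dwell(.3); st()
hit=robot.line_to((.5385,-.1884,.209),v=.015,force_limit=4);print(hit);st()
E
```

```text
t12.03 p [ 0.5387 -0.1885  0.2355] rv [ 1.405  1.069 -1.404] F [-1.  -0.5 -4.2] M [-0.01  0.02 -0.01] w0.0076
True
t13.41 p [ 0.5385 -0.1884  0.2119] rv [ 1.404  1.07  -1.405] F [-1.2  0.9  5.1] M [0.07 0.07 0.  ] w0.0075
```

It stopped at 0.2119, so the lower edge is 11 mm under the cover face: it's in the slot and resting on the flap. Now I'll push it through.

```bash
python3 - <<'E'
from h import *
for z in(.200,.185,.166):
    hit=robot.line_to((.5385,-.1884,z),v=.02,force_limit=18);print(z,hit);st()
    if hit: break
snap('side','d2')
c=cv2.imread('pics/d2.png')[280:430,220:400]; cv2.imwrite('pics/d2c.png',cv2.resize(c,None,fx=4,fy=4,interpolation=cv2.INTER_CUBIC))
E
```

```text
0.2 False
t14.06 p [ 0.5393 -0.1877  0.2001] rv [ 1.404  1.074 -1.405] F [2.9 3.1 0.3] M [ 0.74 -0.68 -0.01] w0.0077
0.185 False
t14.96 p [ 0.5377 -0.1886  0.1844] rv [ 1.402  1.075 -1.409] F [ 0.1  2.  -4.9] M [ 0.59  0.14 -0.04] w0.0078
0.166 False
t16.06 p [ 0.5382 -0.1884  0.1658] rv [ 1.403  1.074 -1.408] F [-0.3  0.9 -4.8] M [ 0.38 -0.08 -0.03] w0.0082
```

View pics/d2c.png

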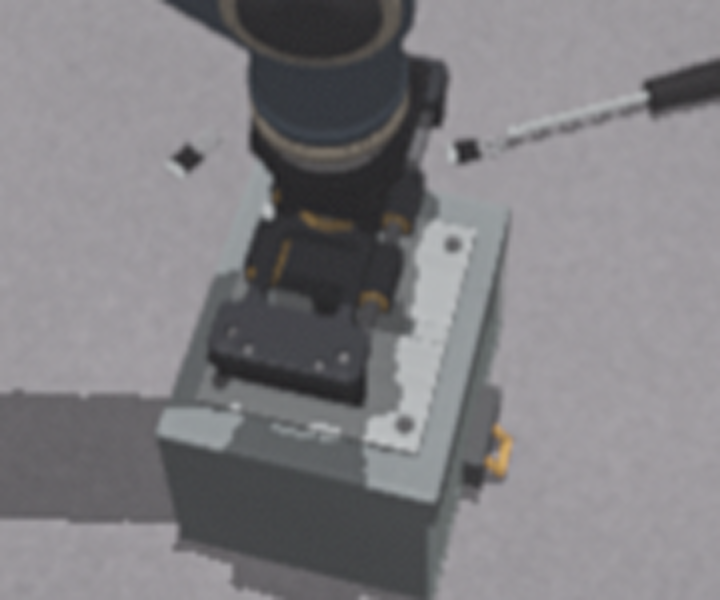

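```bash
python3 - <<'E'
from h import *
print(robot.line_to((.5385,-.1884,.1640),v=.02,force_limit=5)); robot.dwell(.3); st()
claw.command_gripper(.04); robot.dwell(.5); st()
robot.line_to((.5385,-.1884,.30),v=.12); robot.dwell(.3); st()
snap('wrist','w3'); robot.move_pose((.45,-.45,.36),rv(-15.4)); snap('scene','s3'); st()
f=lambda n,x,y,w,h,s:cv2.resize(cv2.imread(f'pics/{n}.png')[y:y+h,x:x+w],None,fx=s,fy=s,interpolation=cv2.INTER_CUBIC)
cv2.imwrite('pics/f.png',np.hstack([f('w3',215,110,200,150,2),f('s3',150,140,200,150,2)]))
cv2.imwrite('pics/f.png',np.hstack([cv2.resize(f('w3',215,110,200,200,2),(400,400)),f('s3',160,110,266,266,1.504)[:400,:400]]))
E
```

```text
False
t16.66 p [ 0.5385 -0.1885  0.164 ] rv [ 1.403  1.073 -1.407] F [ 0.1  1.8 -4.5] M [ 0.27 -0.13 -0.04] w0.0074
t18.00 p [ 0.5385 -0.1884  0.164 ] rv [ 1.403  1.074 -1.407] F [-0.3  0.6  0.8] M [ 0.07  0.05 -0.05] w0.0400
t19.58 p [ 0.5384 -0.1884  0.2996] rv [ 1.403  1.074 -1.408] F [ 0.4 -0.8 -1. ] M [0.11 0.02 0.04] w0.0399
t20.77 p [ 0.4516 -0.4476  0.3597] rv [ 1.403  1.073 -1.401] F [ 0.7 -0.6  0.9] M [ 0.11  0.05 -0.03] w0.0403
```

View pics/f.png

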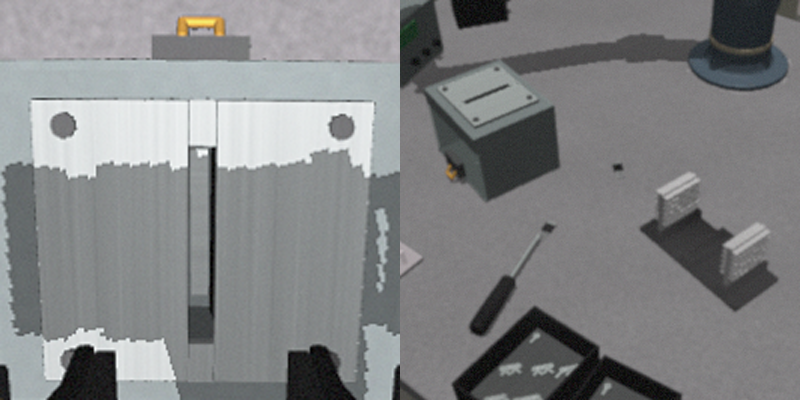

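The slot is clear at the surface, and there's a grey face below it. I'll check its depth before handing in.

```bash
python3 - <<'E'
from h import *
W=cloud(load('w3')); print(np.round(W[185:280:10,309:324:3,2],3))
E
```

```text
[[0.005 0.095 0.094 0.094 0.089]
 [0.004 0.095 0.094 0.094 0.092]
 [0.006 0.093 0.094 0.095 0.093]
 [0.006 0.093 0.094 0.095 0.091]
 [0.004 0.094 0.094 0.093 0.092]
 [0.004 0.094 0.095 0.095 0.095]
 [0.005 0.091 0.094 0.094 0.096]
 [0.004 0.094 0.095 0.093 0.095]
 [0.014 0.014 0.013 0.015 0.096]
 [0.048 0.049 0.048 0.048 0.048]]
```

The plate's top edge is at z ≈ 0.094, which means it's standing on the 4 mm inner floor, fully inside.

```bash
python3 -c "
from h import *
job_done(); st()"
```

```text
the job is handed in; nothing more can be done
the job is handed in; nothing more can be done
```

The plain plate is in the reject box and the job is handed in; the last clock reading before hand-in was 20.8 s. I gripped the plate near its top edge in the middle groove and felt down into the slot with a 4 N stop. It touched the flap 11 mm below the cover face, and I pushed it through under an 18 N stop that never tripped. I let go with it about 59 mm in.

**Last checks:**
- **Plate:** the wrist camera's depth shows its top edge at 94 mm all along the slot. That fits the 90 mm plate standing upright on the 4 mm inner floor.
- **Gripper:** the tool force returned to about zero after release, and the arm is clear of everything.
- **Bystanders:** the last scene picture shows both heat sinks in the rack and the screwdriver and transistors apparently unmoved. The mug was outside that crop, so I didn't recheck it, but the arm never went near it.

**Disagreement:** the two fixed cameras differed by about 8 mm in y, so I placed the grasp and the slot from the wrist camera instead. Nothing else failed or disagreed.

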